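Slide a drive card into its rack and lever it home

ROBOT

A 6-joint arm with a two-finger parallel gripper is mounted at the origin on the work surface. World frame = base frame: x ahead of the robot, y to its left, z up, the work surface at z = 0. Lengths are in mm, angles in rad, forces in N, time in s.
With the tool pointing down it reaches from about 350 to 875 mm from the base axis. Payload 4.2 kg.
Tool frame: the origin (TCP) lies midway between the tips of the shut fingers; the grasp point (between the pads) lies 19 mm behind it; z points along the fingers, y is the line along which they close (so a half turn about z gives the same grasp; the last joint's range is limited). The gripper opens to 85 mm and grips with 20 to 120 N. Pads are 22 mm wide; open, the fingers measure 114 mm over their backs; the gripper's body (76 mm by 85 mm) begins 54 mm behind the grasp point. The pads swing forward as they close: fully open they stand 13 mm farther back than shut.
Start: joints at [-0.902, 0.385, 0.008, 0, -1.194, -0.259], TCP at [249.029, -573.222, 231.312] pointing down, gripper open.
Joint ranges: [-3.14, 3.14], [-1.21, 2.06], [-1.07, 1.41], [-3.16, 2.05], [-2.99, -0.16], [-3.1, 3.1]. Speed limits (rad/s): [2.79, 2.79, 3.14, 3.14, 3.14, 3.14].

INTERFACE

Orientations are given as a unit quaternion [x, y, z, w].
In Python, from bench import read_state, get_image, job_done gives the robot as it stands.
- The arm moves only by the shell command python3 -m jog 'ROWS'. ROWS is JSON, a list of rows, each a list of 3 entries, a list of its own where there are three numbers: the shift along the world's x, y, z scaled (see below), then the turn, a rotation vector about the world's x, y, z scaled (see below), then the gripper's target within -1 to 1 (shut at 1, half-way at 0, fully open at -1). In form: [[[x, y, z], [wx, wy, wz], claw], ...]. A call has 1 to 20 rows; each row is the pose to reach, as a shift and turn from the pose commanded when the call began; what a row does not reach only later rows make up. The controller multiplies each number of a shift by 10 cm and each number of a turn by 120 degrees. A row lasts 1/10 s, in which the tool goes at most 50 mm and 8.59 degrees, less where a joint would pass 70% of its speed; a pose out of reach is approached as far as the arm can. A call with a number of a shift or a turn outside -1 to 1 is refused whole. A call with a gripper value outside its range is refused whole. The fingers move at their own pace and stop on an object; the grip force is fixed at half the most. Time passes only in rows, so rows that repeat a pose let the fingers close. It gives the time, the measured TCP pose, the force, the opening and the grip force at its end, in the units of the state.
- read_state(): the state, without advancing time (a new reading comes with each control period).
- get_image(name): name is "scene" or "top" or "wrist"; returns a dict with "frame" (400x640x3 uint8, red, green, blue), "range_z" (400x640 float32, mm along the optical axis (not along the pixel's ray), 0 where there is no reading), "fx", "fy", "cx", "cy" (pixels), "distortion" ([k1, k2, p1, p2, k3] as OpenCV has them; the pictures are not rectified), "R" (3x3) and "t" (3): a world point X has camera coordinates R X + t. Camera axes: x right, y down, z forward; pixel columns grow to the right and rows downward; lengths in mm; the calibration is good to about 2 mm. A picture is of the moment at which its call begins.
- job_done(): hands the job in; it is judged then, once.
The state is a dict: "clock": time; "joints": joint angles; "joint_vel": joint speeds; "joint_efforts": joint torques, N m; "position": TCP position; "ee_rot": TCP orientation; "contact_force": force on the tool from outside, world axes, zero at the start; "wrist_torque": the same for the moment, N m; "gripper_width": finger opening in mm; "grasp_force": force on a finger pad.
Only numpy, scipy, OpenCV 4.12 (cv2) and the standard library are available. Lean on these libraries where they do the work, as an engineer would, in place of code of your own. Each camera call takes 0.05 s, during which the arm holds its last target. There are 200 camera calls.

TASK

Take the drive card out of the slotted wooden block and slide it down the two card guides of the open control rack, either way round, until it rests on the sprung connector with both levers still open. Then swing both levers in to their stops so that they press the card fully home, and let go. Work gently: do not force the card or the levers, and leave the other things on the bench where they are.

Things in the scene. Friction and masses are not known exactly. Their poses are not given: they have to be found in the camera images.
- card: Drive card, upright on edge in the wooden block: dark board 110 mm wide (y), 6 thick (x), 90 tall (z); aluminium grip bar centred on its top edge, 60 wide (y), 10 thick (x), from 86 to 120 mm above the bottom edge. Beside the bar the board's bare top edge (at 90 mm) forms two shoulders for the lever noses. Parts on its -x face clear everything. About 0.18 kg. Origin: centre of the bottom edge.
- block: Slotted wooden block, fixed to the bench, 60 (x) x 150 (y) x 40 mm tall; a slot 9 mm wide along its y, 25 mm deep (floor 15 mm above the bench), holds the card upright with play. Origin: centre of its underside.
- rack: Open control rack on a fixed steel base 100 (x) x 200 (y) mm. On the base stands a frame: two upright black card guides facing each other along y and, outside each, an aluminium post (34 mm in x, y 61 to 87 mm either side, 124 mm tall) with a lever. The card goes in the rack's y-z plane. Fragile: no more than 40 N between card and rack. Origin: centre of the base's underside.
- rack_mouth (a point): Nominal centre of the guide mouths, on the base's axis, 106 mm above the bench. The frame is bolted up to 5 mm off in x (unmeasured, square to the base): find the slots by feel. Slots: 7.6 mm wide in x (square edges, walls 8 mm thick), 113 mm apart in y floor to floor, from 12 to 106 mm height; behind each, an end lip flared outward in y rises to 111 mm.
- rack_seat (a point): Nominal place of the card's origin when fully home (the true x is up to 5 mm off, as the frame is), 22 mm above the bench; axes as the rack's. Resting on the connector with the levers open, the card lies 8 mm above this point.
- rack_connector (a point): Nominal centre of the top of the sprung brass connector strip (74 mm long in y) at the foot between the guides, 30 mm above the bench when free. It carries the card's weight and must go down 8 mm for the card to be home (3 N at first, 10 N at the end); it lifts the card again unless both levers hold it.
- lever_left (a joint): Lever on the rack's +y side, rad: 0 wide open (handle leaning outward, 45 degrees above horizontal), 1.309 closed at its stop (30 degrees past upright, leaning inward), turning about x at the pivot below. Starts at 0 to 0.12. Stiff (0.3 N m friction), stays where left, needs 6 to 14 N at the knob; never push with over 35 N. Its nose presses the card's shoulder down over the last 0.3 rad.
- lever_right (a joint): The same lever mirrored, on the rack's -y side; 0 wide open, 1.309 closed, same stiffness.
- left_pivot (a point): Nominal pivot of the +y lever: y = 74 mm, height 116 mm in the rack (true x up to 5 mm off). Its handle is a 9 mm steel rod ending in a black roller knob (16 mm diameter, 18 mm long, along x) whose centre is 58 mm from the pivot. Opposite the handle, a 26 mm nose points inward.
- right_pivot (a point): Nominal pivot of the -y lever: y = -74 mm, height 116 mm in the rack; same handle and knob.
- screw_jar: Bystander: glass-type jar of screws with a lid, 52 mm diameter, 70 mm tall; not to be moved.
- tape: Bystander: roll of tape lying flat, 84 mm diameter, 24 mm tall; not to be moved.
- screwdriver: Bystander: screwdriver lying on the bench; not to be moved.
- wrench: Bystander: wrench lying on the bench; not to be moved.
- reel: Bystander: dark metal fishing-reel spool standing on end, 66 mm diameter, 60 mm tall; not to be moved.
- blank_plate: Bystander: bare 110 x 75 x 4 mm metal plate with a low ridge, lying flat; not to be moved.
- carton: Bystander: small cardboard carton, 70 x 110 x 50 mm; not to be moved.
Things that resemble listed ones, but are neither listed nor needed, are in the scene too. What is shaped like the rack but purple is not meant.

How it is judged (in metres and radians):
On the way, in this order (a step that is already met when the one before it is completed fails the run):
1. the card stands in both guides, resting on the connector and not yet pressed home, both levers still open (x of card in the frame of rack_seat between -0.007 and 0.007 m and y of card in the frame of rack_seat between -0.004 and 0.004 m and z of card in the frame of rack_seat between 0.0035 and 0.0115 m and angle between the z axis of card and the z axis of rack, either way round below 0.06 rad and angle between the x axis of card and the x axis of rack, either way round below 0.06 rad and value of joint each of lever_left, lever_right below 0.5 rad), for 0.2 s.
2. both levers are closed and hold the card home (x of card in the frame of rack_seat between -0.007 and 0.007 m and y of card in the frame of rack_seat between -0.004 and 0.004 m and z of card in the frame of rack_seat between -0.003 and 0.003 m and value of joint each of lever_left, lever_right above 1.23 rad), for 0.2 s.
At the end, for the whole second after the job is handed in: The card stands in the two guides, at rest, its origin within 3 mm in height of the seat point, within 7 mm in x (the frame's own offset) and 4 mm in y, and square to the rack within 0.06 rad; both levers are closed past 1.23 rad and stay so with nothing touching them (all of step 2 and angle between the z axis of card and the z axis of rack, either way round below 0.06 rad and angle between the x axis of card and the x axis of rack, either way round below 0.06 rad and linear speed of card below 0.02 m/s and velocity of joint each of lever_left, lever_right below 0.05 rad/s).
It fails at once if the card is forced: more than 40 N between the card and the rack (contact force between card and rack above 40 N).
It fails at once if a lever of the rack is forced: more than 35 N from the gripper on the rack (contact force between the fingers and rack above 35 N).
It fails at once if one of the seven bystanders is pushed more than 20 mm (distance of any of screw_jar, tape, screwdriver, wrench, reel, blank_plate, carton from where it was at the start of the episode above 0.02 m).
It also fails if it takes over 72 s, if anything falls off the work surface, if the arm or the gripper's body presses on something with over 40 N, if the wrist force passes 120 N, or if a joint passes its speed limit or range.

## Working session

There is one attempt and no reset: what is moved stays moved. The work goes in short steps, Python scripts to look and compute and a shell command to move; the robot and the scene stay as the last step left them, time stands still between calls to the robot, and variables do not carry over. Pictures are saved under pics/ and viewed, at most 10 in all, crops included, and the job is handed in when it is done.

```bash
mkdir -p pics; ls
python3 - <<'E'
from bench import *
import cv2
s=read_state();print(s)
for n in("top","scene"):
    g=get_image(n);cv2.imwrite(f"pics/{n}0.png",g["frame"][:,:,::-1]);print(n,g["fx"],g["cx"],g["cy"],g["distortion"],g["R"],g["t"])
E
```

```text
pics
{'clock': 0.0, 'joints': array([-9.02401961e-01,  3.85573915e-01,  6.59783198e-03, -4.96202971e-04,
       -1.19401342e+00, -2.58601368e-01]), 'joint_vel': array([ 0.00062375,  0.0010221 ,  0.00056644,  0.00092078, -0.00089264,
        0.00136197]), 'joint_efforts': array([-1.97499816e-03, -3.92285478e+01,  1.88401312e+01,  4.18624431e+00,
       -4.63342745e-03, -1.87911502e-05]), 'position': array([ 248.7871634 , -572.69635992,  230.20057849]), 'ee_rot': array([-2.03376074e-01,  9.79100055e-01,  1.08398889e-03, -2.83994797e-04]), 'contact_force': array([0.294611  , 0.77577415, 0.06706174]), 'wrist_torque': array([-0.02244727,  0.00665724,  0.01965755]), 'grasp_force': 0.0, 'gripper_width': 85.61679345842452}
top 370.6400721489586 322.02001200842227 199.31980466526207 [-0.06305705  0.          0.          0.          0.        ] [[-0.04473552 -0.99899539  0.00263617]
 [-0.97659335  0.04317631 -0.210716  ]
 [ 0.21039049 -0.01200096 -0.97754377]] [ 83.83950013 552.44151009 855.96148917]
scene 393.00612081552435 322.2723085786458 200.915849079751 [-0.06995307  0.          0.          0.          0.        ] [[-0.72304916  0.69063321  0.01502285]
 [ 0.57537269  0.61412881 -0.54017782]
 [-0.38229071 -0.38193138 -0.8414168 ]] [ 352.19051584 -288.47222031 1226.56808281]
```

View pics/top0.png

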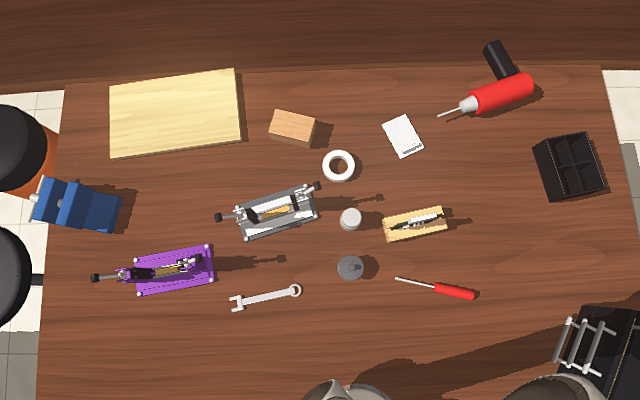

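View pics/scene0.png

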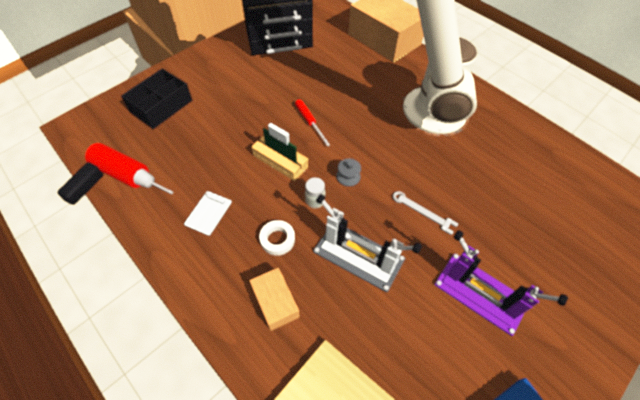

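Top view: the grey rack is at about (278,210), with black knobs at (219,217) and (317,186). The block and card are at (415,223), the jar at (350,218) and the purple decoy at (175,270). The scene view agrees: card at (280,145), rack at (360,250).

```bash
cat > h.py <<'E'
import numpy as np, cv2
from bench import *
def cloud(n):
    g=get_image(n);Z=g["range_z"].astype(float);h,w=Z.shape
    K=np.array([[g["fx"],0,g["cx"]],[0,g["fy"],g["cy"]],[0,0,1]])
    u,v=np.meshgrid(np.arange(w),np.arange(h))
    p=cv2.undistortPoints(np.stack([u,v],-1).reshape(-1,1,2).astype(np.float64),K,np.array(g["distortion"])).reshape(h,w,2)
    C=np.dstack([p[...,0]*Z,p[...,1]*Z,Z])
    W=(C-np.array(g["t"]))@np.array(g["R"])   # R^T (C-t)
    W[Z<=0]=np.nan
    return g["frame"],W
def rect(P):
    (c,s,a)=cv2.minAreaRect(P[:,:2].astype(np.float32))
    if s[0]<s[1]: s=s[::-1];a+=90
    return np.round(c,1),np.round(s,1),round((a+90)%180-90,1)  # long axis angle in world deg
E
python3 - <<'E'
from h import *
for n,(bx,rx) in dict(top=((375,195,460,250),(205,170,330,250)),scene=((245,110,315,185),(305,190,425,295))).items():
    f,W=cloud(n)
    print(n,'table z',np.nanmedian(W[...,2][300:330,150:220]))
    x0,y0,x1,y1=bx;P=W[y0:y1,x0:x1].reshape(-1,3);F=f[y0:y1,x0:x1].reshape(-1,3)
    for lo,hi in((34,46),(115,150),(125,150)):
        Q=P[(P[:,2]>lo)&(P[:,2]<hi)];print(' block',lo,hi,len(Q),rect(Q) if len(Q)>3 else'',Q.max(0)[2] if len(Q) else '',np.median(Q,0))
    x0,y0,x1,y1=rx;P=W[y0:y1,x0:x1].reshape(-1,3);hsv=cv2.cvtColor(f,cv2.COLOR_RGB2HSV)[y0:y1,x0:x1].reshape(-1,3)
    for lo,hi in((5,20),(95,118),(118,130),(140,180)):
        k=(P[:,2]>lo)&(P[:,2]<hi)
        if lo==5:k&=hsv[:,1]<70
        Q=P[k];print(' rack',lo,hi,len(Q),rect(Q) if len(Q)>3 else '',np.median(Q,0))
    k=(hsv[:,2]<60)&(P[:,2]>130);Q=P[k]
    _,l,c=(None,None,None) if len(Q)<3 else cv2.kmeans(Q.astype(np.float32),2,None,(3,30,.1),5,cv2.KMEANS_PP_CENTERS)
    print(' knobs',len(Q),c)
E
```

```text
top table z -1.3120428095654215
 block 34 46 1057 (array([ 489.4, -171.2]), array([151.1,  60.8]), -80.0) 45.79940281596488 [ 483.76693188 -166.51644094   39.09565242]
 block 115 150 147 (array([ 487.8, -165.1]), array([60.7, 10. ]), -79.5) 137.6485339213931 [ 487.21706391 -163.27908843  133.36974466]
 block 125 150 129 (array([ 487.8, -165.1]), array([60.7, 10. ]), -79.5) 137.6485339213931 [ 487.71029616 -164.63760398  133.72327128]
 rack 5 20 1745 (array([532.6, 197. ]), array([359.8, 109.3]), -71.2) [528.01950264 178.37384203   9.37659838]
 rack 95 118 234 (array([533. , 178.2]), array([173.8,  29.9]), -74.6) [528.728166   225.98950615 105.06993956]
 rack 118 130 166 (array([535.8, 178.2]), array([173.,  30.]), -74.7) [530.72687995 234.5040917  122.45150605]
 rack 140 180 206 (array([534.8, 179.4]), array([243.8,  18.1]), -74.4) [516.80364857 243.64932361 159.94960607]
 knobs 46 [[504.08594 285.9124  161.63513]
 [562.0895   67.095   164.64398]]
scene table z -1.8302704314068348
 block 34 46 621 (array([ 488.9, -170.8]), array([151.4,  62. ]), -78.7) 45.93190306162283 [ 500.60002505 -152.51772631   39.29822268]
 block 115 150 167 (array([ 488.2, -164.4]), array([61.6, 12.1]), -80.0) 136.82825451935153 [ 490.25188305 -161.31102016  131.274668  ]
 block 125 150 114 (array([ 488.1, -164.4]), array([61.5, 12. ]), -79.9) 136.82825451935153 [ 489.69775047 -162.57707502  132.75892511]
 rack 5 20 2121 (array([470.2, 115.4]), array([287.5, 269.3]), -74.4) [552.69762626 183.91283014   9.51294709]
 rack 95 118 334 (array([534.9, 179.3]), array([172.6,  32.3]), -74.2) [540.02713051 133.25509916 105.11192637]
 rack 118 130 187 (array([534.9, 180.2]), array([174.1,  29.6]), -74.6) [529.28897596 244.40995658 123.15552218]
 rack 140 180 234 (array([534.3, 181. ]), array([241.1,  18.9]), -74.6) [515.82994216 246.62421517 159.94130604]
 knobs 106 [[568.2096   73.82453 164.29884]
 [505.45404 290.5673  162.49298]]
```

```bash
R='[[[0.6,1,0],[0,0,0.16],-1],[[0.6,1,0],[0,0,0.16],-1],[[0.6,1,0],[0,0,0.16],-1]]'
python3 -m jog '[[[0.6,1,0],[0,0,0.16],-1],[[0.6,1,0],[0,0,0.16],-1],[[0.6,1,0],[0,0,0.16],-1]]'
python3 -m jog '[[[0.6,1,0],[0,0,0.16],-1],[[0.6,1,0],[0,0,0.16],-1],[[0.6,1,0],[0,0,0.16],-1]]'
python3 -m jog '[[[0.6,1,0],[0,0,0.16],-1],[[0.6,1,0],[0,0,0.16],-1],[[0.6,1,0],[0,0,0.16],-1]]'
python3 -m jog '[[[0.6,1,0],[0,0,0.16],-1],[[0.6,1,0],[0,0,0.16],-1],[[0.6,1,0],[0,0,0.16],-1],[[0.6,1,0],[0,0,0.16],-1],[[0.6,1,0],[0,0,0.16],-1]]'
python3 - <<'E'
from h import *
from scipy.spatial.transform import Rotation as R
s=read_state();M=R.from_quat(s["ee_rot"]).as_matrix();print(s["position"],np.degrees(np.arctan2(M[1,1],M[0,1])),M[:,2],s["joints"])
f,W=cloud("wrist");cv2.imwrite("pics/w1.png",f[:,:,::-1])
Q=W.reshape(-1,3);Q=Q[(Q[:,2]>125)&(Q[:,2]<150)&(np.hypot(Q[:,0]-488,Q[:,1]+165)<60)];print(len(Q),rect(Q),np.median(Q,0))
E
```

```text
clock: 0.5
position: [310.1, -470.4, 231.3]
ee_rot: [-0.366, 0.93, 0.0, 0.0]
contact_force: [0.2, -0.7, 0.3]
gripper_width: 85.0
grasp_force: 0.0
clock: 0.8
position: [370.3, -370.5, 231.5]
ee_rot: [-0.517, 0.856, -0.0, 0.0]
contact_force: [0.7, -1.0, -0.6]
gripper_width: 85.4
grasp_force: 0.0
clock: 1.1
position: [430.6, -270.6, 231.5]
ee_rot: [-0.652, 0.758, -0.0, 0.0]
contact_force: [-0.1, -0.4, -0.2]
gripper_width: 85.3
grasp_force: 0.0
clock: 1.6
position: [488.8, -173.3, 231.1]
ee_rot: [0.767, -0.641, -0.0, 0.0]
contact_force: [-0.2, 0.1, -1.0]
gripper_width: 85.1
grasp_force: 0.0
[ 488.78348198 -173.34906168  231.10291761] -169.75651234392296 [-7.72877417e-04 -4.99205305e-05 -9.99999700e-01] [-2.75455528e-02  2.04142921e-01 -2.49836570e-01  7.91818872e-05
 -1.11758805e+00  2.06293408e-01]
1042 (array([ 489. , -167.4]), array([60.3,  9.6]), -79.6) [ 489.12737022 -169.88536553  135.08933075]
```

View pics/w1.png

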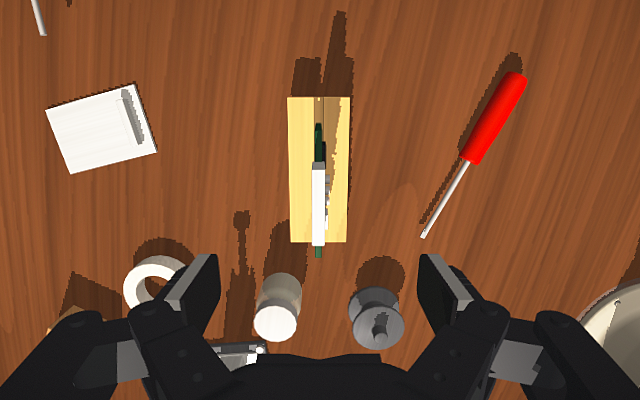

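Wrist view: the card bar at (319,205) is upright in the picture, so it is aligned with the fingers' closing line. The depth puts its top at 135 mm, as expected.

```bash
python3 -m jog '[[[0,0.07,-0.5],[0,0,0],-1],[[0,0.07,-1],[0,0,0],-1],[[0,0.07,-1],[0,0,0],-1]]'
python3 -m jog '[[[0,0,-0.24],[0,0,0],-1],[[0,0,-0.24],[0,0,0],-1],[[0,0,-0.24],[0,0,0],0.6],[[0,0,-0.24],[0,0,0],1],[[0,0,-0.24],[0,0,0],1],[[0,0,-0.24],[0,0,0],1],[[0,0,-0.24],[0,0,0],1],[[0,0,-0.24],[0,0,0],1],[[0,0,-0.24],[0,0,0],1],[[0,0,-0.24],[0,0,0],1],[[0,0,-0.24],[0,0,0],1],[[0,0,-0.24],[0,0,0],1]]'
```

```text
clock: 1.95
position: [483.2, -166.8, 125.6]
ee_rot: [0.766, -0.642, -0.006, 0.004]
contact_force: [-0.6, 0.2, 0.6]
gripper_width: 85.2
grasp_force: 0.0
clock: 3.15
position: [489.3, -166.3, 108.0]
ee_rot: [0.768, -0.641, 0.0, -0.0]
contact_force: [-1.0, 1.0, 5.2]
gripper_width: 9.1
grasp_force: 59.6
```

```bash
python3 -m jog '[[[0,0,0.1],[0,0,0],1],[[0,0,0.3],[0,0,0],1],[[0,0,0.6],[0,0,0],1],[[0,0,0.9],[0,0,0],1],[[0,0,0.9],[0,0,0],1]]'
python3 -m jog '[[[0,0,0.4],[0,0,0],1],[[0,0,0.8],[0,0,0],1],[[0,0,0.8],[0,0,0],1],[[0,0,0.8],[0,0,0],1]]'
python3 -m jog '[[[0.06,0.45,0],[0,0,0.02],1],[[0.13,0.9,0],[0,0,0.0425],1],[[0.13,0.9,0],[0,0,0.0425],1]]'
python3 -m jog '[[[0.06,0.45,0],[0,0,0],1],[[0.13,0.9,0],[0,0,0],1],[[0.13,0.9,0],[0,0,0],1]]'
python3 -m jog '[[[0.06,0.45,0],[0,0,0],1],[[0.13,0.9,0],[0,0,0],1],[[0.13,0.9,0],[0,0,0],1]]'
python3 -m jog '[[[0.03,0.35,0],[0,0,0],1],[[0.07,0.755,0],[0,0,0],1],[[0.07,0.755,0],[0,0,0],1],[[0.07,0.755,0],[0,0,0],1],[[0.07,0.755,0],[0,0,0],1]]'
python3 - <<'E'
from h import *
from scipy.spatial.transform import Rotation as R
s=read_state();M=R.from_quat(s["ee_rot"]).as_matrix();print(s["position"],np.degrees(np.arctan2(M[1,1],M[0,1])),M[:,2],s["contact_force"])
a=np.radians(15.4);ex=np.array([np.cos(a),np.sin(a)]);ey=np.array([-ex[1],ex[0]])
for n in("wrist","scene","top"):
    f,W=cloud(n);cv2.imwrite(f"pics/{n}2.png",f[:,:,::-1])
    Q=W.reshape(-1,3);r=np.c_[(Q[:,:2]-s["position"][:2])@np.c_[ex,ey],Q[:,2]]
    k=(abs(r[:,0])<30)&(abs(r[:,1])<100)
    b=r[k&(r[:,2]>175)&(r[:,2]<265)];print(n,"card",len(b),b.min(0) if len(b) else'',b.max(0) if len(b) else'',np.median(b,0))
    p=r[k&(r[:,2]>118)&(r[:,2]<128)];print("posts",len(p),rect(p) if len(p)>5 else '')
E
```

```text
clock: 3.65
position: [491.6, -166.6, 201.7]
ee_rot: [0.768, -0.641, 0.004, -0.002]
contact_force: [1.5, 0.4, -1.7]
gripper_width: 9.4
grasp_force: 58.7
clock: 4.05
position: [488.7, -165.8, 277.1]
ee_rot: [0.767, -0.641, -0.0, -0.001]
contact_force: [-0.3, 0.3, -2.4]
gripper_width: 9.0
grasp_force: 59.0
clock: 4.35
position: [501.5, -72.5, 274.8]
ee_rot: [0.797, -0.604, -0.002, 0.001]
contact_force: [-0.0, 0.6, -2.4]
gripper_width: 8.8
grasp_force: 59.0
clock: 4.65
position: [514.8, 17.4, 274.8]
ee_rot: [0.797, -0.604, -0.002, 0.001]
contact_force: [-0.5, 0.4, -1.3]
gripper_width: 9.3
grasp_force: 59.0
clock: 4.95
position: [527.9, 107.1, 274.7]
ee_rot: [0.797, -0.605, -0.001, 0.001]
contact_force: [1.3, -0.5, -2.0]
gripper_width: 8.9
grasp_force: 59.1
clock: 5.45
position: [534.5, 178.1, 276.2]
ee_rot: [0.795, -0.607, -0.0, 0.001]
contact_force: [-0.5, -1.5, -0.8]
gripper_width: 9.0
grasp_force: 59.1
[534.51636274 178.0726827  276.18461744] -164.67838994608252 [-0.00227906 -0.0013832  -0.99999645] [-0.4979647  -1.50772006 -0.7818221 ]
wrist card 537 [ -9.78804536 -56.42446781 185.07224079] [  3.08938565  -0.48534507 264.97034976] [ -5.32269963 -32.67988098 238.6401897 ]
posts 611 (array([  1.3, -74.3]), array([29.2, 26.2]), 0.0)
scene card 1234 [ -3.53621489 -54.24827129 183.00499305] [  3.96655357  56.37426908 264.95589132] [  1.8537537    3.63282587 226.64977529]
posts 172 (array([0.3, 1.6]), array([171.8,  30.4]), -89.8)
top card 391 [ -9.87809381 -55.61521644 181.92801838] [  0.89384385  54.83533542 264.91269103] [ -2.82958077 -17.35924411 236.37758476]
posts 161 (array([1.3, 0.1]), array([173.8,  29.6]), 89.9)
```

```bash
python3 -m jog '[[[0.01,0.009,-0.35],[0,0,0],1],[[0.01,0.009,-0.7],[0,0,0],1],[[0.01,0.009,-0.7],[0,0,0],1],[[0.01,0.009,-0.7],[0,0,0],1],[[0.01,0.009,-0.7],[0,0,0],1]]'
python3 -m jog '[[[0,0,-0.02],[0,0,0],1],[[0,0,-0.04],[0,0,0],1],[[0,0,-0.04],[0,0,0],1],[[0,0,-0.04],[0,0,0],1]]'
python3 - <<'E'
from h import *
s=read_state()
a=np.radians(15.4);ex=np.array([np.cos(a),np.sin(a)]);ey=np.array([-ex[1],ex[0]])
for n in("wrist","scene","top"):
    f,W=cloud(n);cv2.imwrite(f"pics/{n}3.png",f[:,:,::-1])
    Q=W.reshape(-1,3);r=np.c_[(Q[:,:2]-s["position"][:2])@np.c_[ex,ey],Q[:,2]]
    k=(abs(r[:,0])<30)&(abs(r[:,1])<100)
    b=r[k&(r[:,2]>130)&(r[:,2]<190)&(abs(r[:,1])<60)];print(n,"card",len(b),b.min(0),b.max(0),np.median(b,0))
    p=r[k&(r[:,2]>118)&(r[:,2]<128)&(abs(r[:,1])>59)];print("posts",len(p),rect(p) if len(p)>5 else '')
f=cv2.imread("pics/wrist3.png");g=cv2.imread("pics/scene3.png")[180:300,290:440]
cv2.imwrite("pics/c3.png",np.hstack([cv2.resize(f,(400,250))[:,:],cv2.resize(g,(312,250),interpolation=2)]))
E
```

```text
clock: 6.1
position: [537.5, 180.5, 209.8]
ee_rot: [0.795, -0.606, 0.001, -0.002]
contact_force: [-0.4, 0.4, -1.3]
gripper_width: 8.6
grasp_force: 59.2
clock: 6.5
position: [536.1, 180.2, 203.6]
ee_rot: [0.795, -0.606, 0.0, -0.0]
contact_force: [-0.5, 0.5, -2.2]
gripper_width: 8.9
grasp_force: 59.2
wrist card 509 [ -9.68227406 -56.35294823 130.12953703] [  3.30270035  -0.31918402 189.04657119] [ -5.19362038 -31.22921359 166.14814138]
posts 1057 (array([ -1. , -76.3]), array([29.7, 25.8]), -0.0)
scene card 729 [ -3.038328   -53.27917419 130.03320622] [  4.22015178  56.56826166 189.98620408] [  1.77693248   4.50269123 160.88323124]
posts 175 (array([-1.1, -0.4]), array([172.1,  30. ]), 89.9)
top card 252 [ -9.89620616 -55.23395081 130.06024321] [ -1.67274356  53.8220649  189.98880715] [ -3.06616817 -17.60793814 165.91340404]
posts 165 (array([-1.2, -1.5]), array([173.8,  29.3]), -89.9)
```

View pics/c3.png

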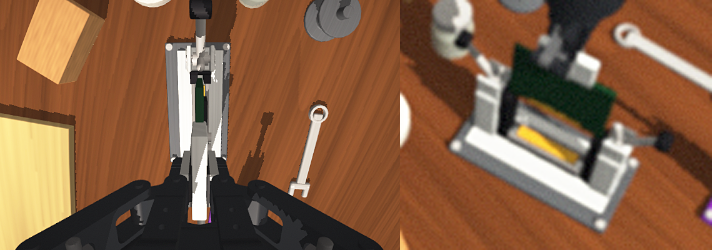

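The left crop shows the card's top bar in line with the frame. The right crop shows the card's lower edge just above the two black guides. I'll make a small correction and then feel downwards.

```bash
python3 -m jog '[[[-0.002,-0.011,0],[0,0,0],1],[[-0.002,-0.011,0],[0,0,0],1],[[-0.002,-0.011,-0.01],[0,0,0],1],[[-0.002,-0.011,-0.02],[0,0,0],1],[[-0.002,-0.011,-0.02],[0,0,0],1]]'
for i in 1 2 3; do python3 -m jog '[[[0,0,-0.01],[0,0,0],1],[[0,0,-0.02],[0,0,0],1],[[0,0,-0.02],[0,0,0],1]]'|sed -n '2,4p'; done
```

```text
clock: 7.15
position: [535.7, 179.0, 201.1]
ee_rot: [0.795, -0.606, -0.0, 0.0]
contact_force: [0.0, 0.8, -1.3]
gripper_width: 9.0
grasp_force: 59.2
position: [535.7, 179.0, 199.1]
ee_rot: [0.795, -0.606, -0.0, 0.0]
contact_force: [-0.2, 0.4, -1.0]
position: [535.7, 179.0, 197.1]
ee_rot: [0.795, -0.606, -0.0, 0.0]
contact_force: [0.8, 1.1, -2.1]
position: [535.7, 179.1, 195.1]
ee_rot: [0.795, -0.606, -0.0, 0.0]
contact_force: [-0.2, 0.1, -1.8]
```

```bash
for i in 1 2 3 4; do python3 -m jog '[[[0,0,-0.01],[0,0,0],1],[[0,0,-0.02],[0,0,0],1],[[0,0,-0.02],[0,0,0],1]]'|sed -n '2,4p'; done
```

```text
position: [535.7, 179.1, 193.1]
ee_rot: [0.795, -0.606, -0.0, 0.0]
contact_force: [0.3, -1.5, -2.5]
position: [535.8, 179.1, 191.1]
ee_rot: [0.795, -0.606, -0.0, 0.0]
contact_force: [-0.7, 0.1, -1.7]
position: [535.8, 179.1, 189.1]
ee_rot: [0.795, -0.606, -0.0, 0.0]
contact_force: [0.0, -0.4, -2.1]
position: [535.8, 179.1, 187.1]
ee_rot: [0.795, -0.606, -0.0, 0.0]
contact_force: [-0.1, -0.3, -2.3]
```

```bash
for i in 1 2 3 4 5; do python3 -m jog '[[[0,0,-0.03],[0,0,0],1],[[0,0,-0.06],[0,0,0],1],[[0,0,-0.09],[0,0,0],1],[[0,0,-0.09],[0,0,0],1]]'|sed -n '2,4p'; done
```

```text
position: [535.7, 179.0, 177.7]
ee_rot: [0.795, -0.606, -0.0, 0.0]
contact_force: [-1.6, 0.6, -1.2]
position: [535.7, 179.0, 168.7]
ee_rot: [0.795, -0.606, -0.0, 0.0]
contact_force: [-0.4, 0.0, -1.8]
position: [535.7, 179.0, 159.7]
ee_rot: [0.795, -0.606, -0.0, 0.0]
contact_force: [-0.8, 1.0, -1.8]
position: [535.7, 179.0, 150.7]
ee_rot: [0.795, -0.606, -0.0, 0.0]
contact_force: [-1.5, 0.5, -2.3]
position: [535.7, 179.0, 141.7]
ee_rot: [0.795, -0.606, -0.0, 0.0]
contact_force: [-0.7, 0.2, -2.0]
```

```bash
for i in 1 2; do python3 -m jog '[[[0,0,-0.03],[0,0,0],1],[[0,0,-0.06],[0,0,0],1],[[0,0,-0.07],[0,0,0],1],[[0,0,-0.07],[0,0,0],1]]'|sed -n '2,4p'; done
for i in 1 2 3 ; do python3 -m jog '[[[0,0,-0.01],[0,0,0],1],[[0,0,-0.015],[0,0,0],1],[[0,0,-0.015],[0,0,0],1]]'|sed -n '2,4p'; done
python3 - <<'E'
from h import *
s=read_state()
a=np.radians(15.4);ex=np.array([np.cos(a),np.sin(a)]);ey=np.array([-ex[1],ex[0]])
for n in("scene","top"):
    f,W=cloud(n);cv2.imwrite(f"pics/{n}4.png",f[:,:,::-1])
    Q=W.reshape(-1,3);r=np.c_[(Q[:,:2]-s["position"][:2])@np.c_[ex,ey],Q[:,2]]
    hsv=cv2.cvtColor(f,cv2.COLOR_RGB2HSV).reshape(-1,3)
    b=r[(abs(r[:,0])<12)&(abs(r[:,1])<54)&(abs(r[:,1])>32)&(r[:,2]>60)&(r[:,2]<150)];print(n,len(b),np.percentile(b[:,2],[50,90,95,98,100]) if len(b) else'')
g=cv2.imread("pics/scene4.png")[170:310,280:440];cv2.imwrite("pics/c4.png",cv2.resize(g,(640,560),interpolation=2))
E
```

```text
position: [535.7, 179.1, 134.9]
ee_rot: [0.795, -0.606, -0.0, 0.0]
contact_force: [-1.9, 0.4, -3.5]
position: [535.7, 179.1, 127.9]
ee_rot: [0.795, -0.606, -0.0, 0.0]
contact_force: [-1.2, -0.9, -1.7]
position: [535.7, 179.0, 126.8]
ee_rot: [0.795, -0.606, -0.0, 0.0]
contact_force: [-2.7, 0.2, -0.6]
position: [535.7, 179.0, 125.2]
ee_rot: [0.795, -0.606, -0.0, 0.0]
contact_force: [-2.8, -0.3, -0.7]
position: [535.7, 179.0, 123.7]
ee_rot: [0.795, -0.606, -0.0, 0.0]
contact_force: [-2.8, -0.4, -1.0]
scene 315 [ 99.20424486 119.66849033 120.67381322 121.98584466 123.93898823]
top 181 [104.88826873 120.38073182 121.13490085 121.61135135 122.68979698]
```

View pics/c4.png

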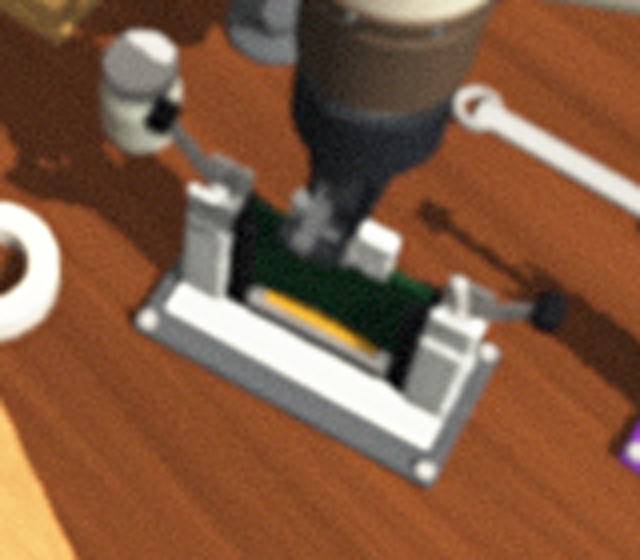

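The card is down in both black guides, with its lower edge at the brass strip. Its shoulders measure about 121 mm against 120 expected, and both levers are open. Releasing and rising.

```bash
python3 -m jog '[[[0,0,0],[0,0,0],0.7],[[0,0,0],[0,0,0],0.4],[[0,0,0],[0,0,0],0.1],[[0,0,0],[0,0,0],-0.2],[[0,0,0],[0,0,0],-0.2],[[0,0,0],[0,0,0],-0.2],[[0,0,0],[0,0,0],-0.2]]'
python3 -m jog '[[[0,0,0.3],[0,0,0],-0.2],[[0,0,0.6],[0,0,0],-0.2],[[0,0,1],[0,0,0],-0.2],[[0,0,1],[0,0,0],1],[[0,0,1],[0,0,0],1],[[0,0,1],[0,0,0],1],[[0,0,1],[0,0,0],1],[[0,0,1],[0,0,0],1]]'
python3 - <<'E'
from h import *
s=read_state();c=np.array([535.7,179.0])
a=np.radians(15.4);ex=np.array([np.cos(a),np.sin(a)]);ey=np.array([-ex[1],ex[0]])
for n in("scene","top"):
    f,W=cloud(n);cv2.imwrite(f"pics/{n}5.png",f[:,:,::-1])
    Q=W.reshape(-1,3);r=np.c_[(Q[:,:2]-c)@np.c_[ex,ey],Q[:,2]]
    V=f.max(2).reshape(-1)
    for sg in(1,-1):
        k=(abs(r[:,0])<20)&(sg*r[:,1]>85)&(sg*r[:,1]<140)&(r[:,2]>125)&(r[:,2]<180)&(V<70);q=r[k];print(n,sg,len(q),np.round(q.min(0),1),np.round(q.max(0),1))
    b=r[(abs(r[:,0])<12)&(abs(r[:,1])<30)&(r[:,2]>110)&(r[:,2]<165)];print("bar",len(b),np.round(rect(b)[0],1),rect(b)[1:],np.percentile(b[:,2],[50,90,98]))
E
```

```text
clock: 13.75
position: [535.9, 179.1, 123.8]
ee_rot: [0.795, -0.606, 0.0, -0.0]
contact_force: [0.2, -0.3, -0.3]
gripper_width: 51.3
grasp_force: 0.0
clock: 14.55
position: [535.4, 178.8, 222.7]
ee_rot: [0.795, -0.606, -0.0, 0.001]
contact_force: [0.2, -0.2, 0.2]
gripper_width: 0.3
grasp_force: 0.0
scene 1 78 [-10.  106.8 153.3] [  8.6 122.9 167.8]
scene -1 42 [  -6.  -115.1  153.7] [   8.5 -104.4  169.7]
bar 321 [-0.3 -0.1] (array([59.8, 11.5]), -89.2) [141.58919813 150.50092981 151.85612041]
top 1 52 [-10.  106.9 156.2] [  7.1 120.6 166.5]
top -1 52 [  -9.4 -119.3  156.6] [   8.5 -105.8  170. ]
bar 91 [-0.8 -0.2] (array([59. , 10.4]), 89.4) [147.80478867 149.97548876 151.12319803]
```

```bash
python3 -m jog '[[[-0.18,0.48,0],[0,0,0],1],[[-0.3,0.9,0],[0,0,0],1],[[-0.3,0.9,0],[0,0,0],1]]' | sed -n '2,4p'
python3 -m jog '[[[-0.072,0.45,0],[0,0,0],1],[[-0.072,0.45,-0.4],[0,0,0],1],[[-0.072,0.45,-0.72],[0,0,0],1],[[-0.072,0.45,-0.72],[0,0,0],1],[[-0.072,0.45,-0.72],[0,0,0],1]]' | sed -n '2,4p'
python3 -m jog '[[[0.008,-0.029,0.01],[0,0,0],1],[[0.016,-0.058,0.02],[0,0,0],1],[[0.024,-0.087,0.04],[0,0,0],1],[[0.032,-0.116,0.06],[0,0,0],1],[[0.032,-0.116,0.06],[0,0,0],1]]' | sed -n '2,4p'
```

```text
position: [504.9, 272.9, 223.4]
ee_rot: [0.797, -0.604, -0.0, -0.0]
contact_force: [-0.7, 0.1, -0.6]
position: [499.2, 313.8, 152.1]
ee_rot: [0.795, -0.606, 0.0, 0.0]
contact_force: [0.5, 0.4, 1.7]
position: [502.4, 304.3, 159.6]
ee_rot: [0.795, -0.606, -0.0, -0.003]
contact_force: [-2.3, 5.5, 0.8]
```

```bash
python3 -m jog '[[[0.011,-0.04,0.02],[0,0,0],1],[[0.022,-0.08,0.03],[0,0,0],1],[[0.033,-0.12,0.05],[0,0,0],1],[[0.044,-0.16,0.06],[0,0,0],1],[[0.055,-0.2,0.07],[0,0,0],1]]' | sed -n '2,4p'
python3 -m jog '[[[0.011,-0.04,0.01],[0,0,0],1],[[0.022,-0.08,0.01],[0,0,0],1],[[0.033,-0.12,0.01],[0,0,0],1],[[0.044,-0.16,0.01],[0,0,0],1]]' | sed -n '2,4p'
python3 -m jog '[[[0.011,-0.04,0],[0,0,0],1],[[0.022,-0.08,-0.01],[0,0,0],1],[[0.027,-0.1,-0.02],[0,0,0],1]]' | sed -n '2,4p'
```

```text
position: [508.9, 287.4, 170.2]
ee_rot: [0.796, -0.605, -0.0, -0.007]
contact_force: [-7.6, 10.0, 13.5]
position: [514.3, 270.1, 170.5]
ee_rot: [0.796, -0.605, 0.001, -0.007]
contact_force: [-0.4, 5.5, 4.4]
position: [516.3, 258.8, 166.9]
ee_rot: [0.796, -0.606, 0.001, -0.005]
contact_force: [-0.9, 5.5, 4.2]
```

```bash
python3 -m jog '[[[0.011,-0.039,-0.02],[0,0,0],1],[[0.022,-0.077,-0.03],[0,0,0],1],[[0.022,-0.077,-0.03],[0,0,0],1]]' | sed -n '2,4p'
for i in 1 2 3; do python3 -m jog '[[[0.005,-0.019,-0.01],[0,0,0],1],[[0.008,-0.029,-0.01],[0,0,0],1],[[0.008,-0.029,-0.01],[0,0,0],1]]' | sed -n '2,4p';done
```

```text
position: [518.5, 250.8, 163.6]
ee_rot: [0.796, -0.606, 0.001, -0.004]
contact_force: [-0.5, 4.7, 3.8]
position: [519.2, 248.2, 162.4]
ee_rot: [0.796, -0.606, 0.001, -0.004]
contact_force: [-0.6, 5.5, 3.3]
position: [519.9, 245.5, 161.3]
ee_rot: [0.796, -0.606, 0.001, -0.004]
contact_force: [0.0, 6.4, 2.5]
position: [520.7, 242.7, 160.3]
ee_rot: [0.796, -0.606, 0.0, -0.004]
contact_force: [-1.2, 7.3, 3.4]
```

```bash
for i in 1 2 3; do python3 -m jog '[[[0.004,-0.014,0],[0,0,0],1],[[0.004,-0.014,0],[0,0,0],1],[[0.004,-0.014,0],[0,0,0],1]]' | sed -n '2,4p';done
```

```text
position: [521.0, 241.6, 159.9]
ee_rot: [0.796, -0.606, 0.0, -0.004]
contact_force: [-0.8, 7.2, 1.5]
position: [521.2, 241.0, 159.7]
ee_rot: [0.796, -0.606, -0.0, -0.005]
contact_force: [-2.1, 10.1, 1.2]
position: [521.3, 240.8, 159.7]
ee_rot: [0.796, -0.606, -0.001, -0.006]
contact_force: [-4.0, 13.5, 0.9]
```

```bash
python3 -m jog '[[[-0.02,0.07,0],[0,0,0],1],[[-0.053,0.193,0.02],[0,0,0],1],[[-0.053,0.193,0.4],[0,0,0],1],[[-0.053,0.193,0.65],[0,0,0],1],[[-0.053,0.193,0.65],[0,0,0],1]]' | sed -n '2,4p'
python3 -m jog '[[[0.12,-0.45,0],[0,0,0],1],[[0.25,-0.9,0],[0,0,0],1],[[0.25,-0.9,0],[0,0,0],1]]' | sed -n '2,4p'
python3 -m jog '[[[0.12,-0.45,0],[0,0,0],1],[[0.25,-0.9,0],[0,0,0],1],[[0.25,-0.9,0],[0,0,0],1]]' | sed -n '2,4p'
python3 -m jog '[[[0.07,-0.36,0],[0,0,0],1],[[0.07,-0.36,0],[0,0,0],1],[[0.07,-0.36,0],[0,0,0],1]]' | sed -n '2,4p'
python3 - <<'E'
from h import *
s=read_state();c=np.array([535.7,179.0])
a=np.radians(15.4);ex=np.array([np.cos(a),np.sin(a)]);ey=np.array([-ex[1],ex[0]])
print((s["position"][:2]-c)@np.c_[ex,ey])
for n in("scene","top"):
    f,W=cloud(n);cv2.imwrite(f"pics/{n}6.png",f[:,:,::-1])
    Q=W.reshape(-1,3);r=np.c_[(Q[:,:2]-c)@np.c_[ex,ey],Q[:,2]]
    V=f.max(2).reshape(-1)
    k=(abs(r[:,0])<20)&(r[:,1]>31)&(r[:,1]<140)&(r[:,2]>135)&(r[:,2]<180)&(V<70);q=r[k];print(n,len(q),np.round(q.min(0),1),np.round(q.max(0),1))
    b=r[(abs(r[:,0])<8)&(abs(r[:,1])<28)&(r[:,2]>110)&(r[:,2]<165)];print("bar",len(b),np.percentile(b[:,2],[50,90,98]))
E
```

```text
position: [516.8, 256.2, 227.5]
ee_rot: [0.796, -0.606, 0.002, -0.004]
contact_force: [0.3, 0.2, 0.3]
position: [539.9, 160.9, 222.4]
ee_rot: [0.794, -0.608, -0.0, 0.001]
contact_force: [0.4, 0.7, -0.5]
position: [565.1, 71.2, 222.2]
ee_rot: [0.794, -0.608, -0.0, 0.001]
contact_force: [0.1, 0.7, -0.4]
position: [571.6, 39.1, 222.4]
ee_rot: [0.795, -0.607, -0.0, 0.0]
contact_force: [0.3, 1.1, 0.8]
[  -2.51945936 -144.39701596]
scene 61 [-11.   39.6 159.3] [  8.1  52.2 176.4]
bar 279 [136.33732761 142.81650953 144.07041393]Traceback (most recent call last):
  File "<stdin>", line 9, in <module>
    return umr_minimum(a, axis, None, out, keepdims, initial, where)
ValueError: zero-size array to reduction operation minimum which has no identity
```

```bash
python3 -m jog '[[[0.024,0.006,-0.4],[0,0,0],1],[[0.024,0.006,-0.71],[0,0,0],1],[[0.024,0.006,-0.71],[0,0,0],1],[[0.024,0.006,-0.71],[0,0,0],1]]' | sed -n '2,4p'
python3 -m jog '[[[-0.013,0.048,0],[0,0,0],1],[[-0.026,0.096,0.01],[0,0,0],1],[[-0.037,0.135,0.02],[0,0,0],1],[[-0.048,0.174,0.04],[0,0,0],1],[[-0.048,0.174,0.04],[0,0,0],1]]' | sed -n '2,4p'
python3 -m jog '[[[-0.011,0.04,0.02],[0,0,0],1],[[-0.022,0.08,0.03],[0,0,0],1],[[-0.033,0.12,0.05],[0,0,0],1],[[-0.044,0.16,0.06],[0,0,0],1]]' | sed -n '2,4p'
```

```text
position: [574.7, 40.5, 152.3]
ee_rot: [0.796, -0.605, 0.0, 0.0]
contact_force: [-0.0, 0.2, 2.0]
position: [570.9, 55.9, 158.5]
ee_rot: [0.796, -0.606, 0.002, -0.0]
contact_force: [1.6, -6.4, 4.8]
position: [567.6, 69.3, 167.6]
ee_rot: [0.796, -0.605, 0.005, 0.001]
contact_force: [0.6, -13.2, 12.5]
```

```bash
python3 -m jog '[[[-0.011,0.04,-0.01],[0,0,0],1],[[-0.022,0.08,-0.01],[0,0,0],1],[[-0.033,0.12,-0.01],[0,0,0],1],[[-0.044,0.16,-0.01],[0,0,0],1]]' | sed -n '2,4p'
python3 -m jog '[[[-0.011,0.04,0],[0,0,0],1],[[-0.022,0.08,-0.01],[0,0,0],1],[[-0.033,0.12,-0.02],[0,0,0],1],[[-0.033,0.12,-0.02],[0,0,0],1]]' | sed -n '2,4p'
python3 -m jog '[[[-0.008,0.029,-0.01],[0,0,0],1],[[-0.016,0.058,-0.02],[0,0,0],1],[[-0.016,0.058,-0.02],[0,0,0],1]]' | sed -n '2,4p'
```

```text
position: [562.4, 88.1, 163.8]
ee_rot: [0.796, -0.606, 0.002, -0.001]
contact_force: [1.7, -6.4, 4.7]
position: [558.5, 100.9, 160.8]
ee_rot: [0.796, -0.606, 0.002, -0.001]
contact_force: [2.1, -4.3, 2.8]
position: [556.5, 106.8, 157.9]
ee_rot: [0.795, -0.606, 0.001, -0.001]
contact_force: [0.8, -4.8, 3.3]
```

```bash
for i in 1 2 3; do python3 -m jog '[[[-0.004,0.015,0],[0,0,0],1],[[-0.008,0.029,0.01],[0,0,0],1],[[-0.008,0.029,0.01],[0,0,0],1]]' | sed -n '2,4p';done
for i in 1 2; do python3 -m jog '[[[-0.004,0.014,0],[0,0,0],1],[[-0.004,0.014,0],[0,0,0],1],[[-0.004,0.014,0],[0,0,0],1]]' | sed -n '2,4p';done
```

```text
position: [555.4, 109.5, 157.7]
ee_rot: [0.795, -0.606, 0.0, -0.0]
contact_force: [3.1, -4.4, -0.5]
position: [554.0, 111.9, 158.0]
ee_rot: [0.795, -0.606, -0.0, 0.001]
contact_force: [3.5, -5.9, -1.8]
position: [552.6, 114.4, 158.5]
ee_rot: [0.795, -0.606, -0.0, 0.002]
contact_force: [2.2, -5.6, -3.1]
position: [552.1, 115.7, 158.3]
ee_rot: [0.795, -0.606, -0.001, 0.002]
contact_force: [3.6, -5.7, -3.3]
position: [551.7, 116.9, 158.1]
ee_rot: [0.795, -0.607, -0.001, 0.002]
contact_force: [3.8, -8.0, -4.9]
```

```bash
for i in 1 2; do python3 -m jog '[[[-0.004,0.014,0],[0,0,0],1],[[-0.004,0.014,0],[0,0,0],1],[[-0.004,0.014,0],[0,0,0],1]]' | sed -n '2,4p';done
```

```text
position: [551.4, 117.5, 158.0]
ee_rot: [0.795, -0.607, -0.0, 0.003]
contact_force: [5.2, -9.8, -5.5]
position: [551.3, 117.7, 158.0]
ee_rot: [0.795, -0.607, 0.0, 0.003]
contact_force: [6.8, -14.2, -6.3]
```

Motion has stalled and the force is rising, so the lever is at its stop. Backing off and checking.

```bash
python3 -m jog '[[[0.02,-0.07,0],[0,0,0],1],[[0.053,-0.193,0],[0,0,0],1],[[0.053,-0.193,0.4],[0,0,0],1],[[0.053,-0.193,0.8],[0,0,0],1],[[0.053,-0.193,0.8],[0,0,0],1]]' | sed -n '1,4p'
python3 -m jog '[[[-0.3,-0.6,0.2],[0,0,0],1],[[-0.5,-1,0.2],[0,0,0],1],[[-0.5,-1,0.2],[0,0,0],1],[[-0.5,-1,0.2],[0,0,0],1]]' | sed -n '1,4p'
python3 - <<'E'
from h import *
c=np.array([535.7,179.0])
a=np.radians(15.4);ex=np.array([np.cos(a),np.sin(a)]);ey=np.array([-ex[1],ex[0]])
for n in("scene","top"):
    f,W=cloud(n);cv2.imwrite(f"pics/{n}7.png",f[:,:,::-1])
    Q=W.reshape(-1,3);r=np.c_[(Q[:,:2]-c)@np.c_[ex,ey],Q[:,2]];V=f.max(2).reshape(-1)
    for sg in(1,-1):
        q=r[(abs(r[:,0])<14)&(sg*r[:,1]>31)&(sg*r[:,1]<140)&(r[:,2]>148)&(r[:,2]<180)&(V<80)]
        print(n,sg,len(q),*(np.round(x,1) for x in((q.min(0),q.max(0)) if len(q) else ())))
    b=r[(abs(r[:,0])<8)&(abs(r[:,1])<28)&(r[:,2]>110)&(r[:,2]<165)];print("bar",len(b),rect(b),np.percentile(b[:,2],[50,90,98]))
g=cv2.imread("pics/scene7.png")[170:310,280:440];cv2.imwrite("pics/c7.png",cv2.resize(g,(640,560),interpolation=2))
E
```

```text
clock: 25.75
position: [560.4, 103.0, 246.5]
ee_rot: [0.796, -0.606, 0.004, -0.006]
contact_force: [0.2, -0.4, 0.1]
clock: 26.15
position: [506.3, 0.7, 260.5]
ee_rot: [0.795, -0.607, 0.0, -0.001]
contact_force: [0.1, 0.5, 0.6]
scene 1 67 [-10.8  38.7 160.8] [  8.4  52.8 175.7]
scene -1 59 [ -7.  -55.  151.1] [  8.4 -36.2 176.5]
bar 287 (array([-1.3,  0. ]), array([55.9, 11.6]), 89.2) [134.81543097 142.64784147 144.04574025]
top 1 0
top -1 0Traceback (most recent call last):
  File "<stdin>", line 10, in <module>
    return _quantile_unchecked(
        a, q, axis, out, overwrite_input, method, keepdims, weights)
    return _ureduce(a,
                    func=_quantile_ureduce_func,
    ...<5 lines>...
                    overwrite_input=overwrite_input,
                    method=method)
    r = func(a, **kwargs)
    result = _quantile(arr,
                       quantiles=q,
    ...<2 lines>...
                       out=out,
                       weights=wgt)
    slices_having_nans = np.isnan(arr[-1, ...])
                                  ~~~^^^^^^^^^
IndexError: index -1 is out of bounds for axis 0 with size 0
```

Both knobs measure about 45 mm either side and 168 mm high, which is the closed stop. The bar top is at about 142 mm, so the card is home. Handing in.

```bash
python3 -c "
from bench import *
print(job_done())"
```

```text
the job is handed in; nothing more can be done
None
```

The card is seated in the rack with both levers closed to their stops, and I handed the job in at about 26 s; the hand-in returned no verdict, so the result rests on my last camera check.

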